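Index the rotary palette

ROBOT

A 7-joint arm with a two-finger parallel gripper is mounted at the origin on the work surface. World frame = base frame: x ahead of the robot, y to its left, z up, the work surface at z = 0. Lengths are in m, angles in rad, forces in N, time in s.
With the tool pointing down it reaches from about 0.4 to 0.85 m from the base axis. Payload 4.5 kg.
Tool frame: the origin (TCP) lies at the very end of the fingers, on their centre line; the grasp point (between the pads) lies 19 mm behind it; z points along the fingers, y is the direction in which the jaws open and shut (so a half turn about z gives the same grasp; the last joint's range is limited). The gripper opens to 88 mm and grips with 3 to 60 N. Pads are 18 mm wide; open, the fingers measure 123 mm over their backs; the gripper's body (75 mm by 187 mm) begins 45 mm behind the grasp point.
Start: joints at [1.311, 0.689, -0.195, 1.565, 0.157, 0.902, -0.215], TCP at [0.181, -0.598, 0.239] pointing down, gripper open.
Joint ranges: [-3.01, 3.01], [-0.46, 2.08], [-1.47, 1.51], [0.13, 2.56], [-1, 4.14], [0.04, 2.09], [-2.66, 2.66]. Speed limits (rad/s): [2.57, 2.57, 3.14, 3.14, 3.14, 3.14, 3.14].

INTERFACE

Orientations are given as [roll, pitch, yaw] about the fixed x, y, z axes, in that order (R = Rz(yaw) Ry(pitch) Rx(roll)).
In Python, from workcell import goto, line_to, move_joints, gripper_open, gripper_close, sleep, ik, observe, grab_frame, MotionError, sign_off gives the robot as it stands. Calls block until the motion is done:
- goto(position, orientation): joint-space move of the TCP to a pose.
- line_to(position, ori=None, rate=0.15, until_force=None): straight line of the TCP; ori=None keeps the orientation; rate is the mean speed in m/s. With until_force (N) it stops when the force on the tool has changed by that much, and returns True; else False.
- move_joints(angles): joint-space move.
- gripper_open() and gripper_close(effort=None): open the fingers fully, or close them until they stop; effort is the grip in N (None keeps the last).
- sleep(seconds).
- ik(position, orientation): joint angles nearest the present ones, or None.
- observe(): the state.
- grab_frame(name): name is "scene" or "top" or "wrist"; returns a dict with "frame" (420x560x3 uint8, red, green, blue), "fx", "fy", "cx", "cy" (pixels), "camera_from_world" (4x4, takes a point from world to camera coordinates); the wrist camera has in their place "mount" (4x4, takes a point from camera to tool coordinates, whose origin is the TCP and whose axes are the flange's). Camera axes: x right, y up, looking along -z (the intrinsics and any distortion apply to the point x, -y, -z); pixel columns grow to the right and rows downward; lengths in m; the calibration is good to about 2 mm. A picture is of the moment at which its call begins: read the wrist's pose just before it. There is no depth.
A pose or a line that the arm cannot do raises MotionError and nothing moves.
- sign_off(): hands the job in, once; it reports no verdict.
The state is a dict: "time_s": time; "q": joint angles; "qd": joint speeds; "tau": joint torques, N m; "ee_pos": TCP position; "eef_rot": TCP orientation; "contact_force": force on the tool from outside, world axes, zero at the start; "moment": the same for the moment, N m; "grip_width": finger opening in m.
Only numpy, scipy, OpenCV 4.12 (cv2) and the standard library are available. Lean on these libraries where they do the work, as an engineer would, in place of code of your own. Each camera call takes 0.05 s, during which the arm holds its last target.

TASK

On the rotary paint palette, turn the white wheel (it has an upright steel peg to turn it by) until the square well sits in the middle of the window of the metal guard, leaving the index pin up until it does. Then push the black-capped index pin down fully home, so that it drops into the wheel's notch and locks it; press steadily and gently, never forcing it, and leave everything else on the bench where it is.

Things in the scene. Friction and masses are not known exactly. Their poses are not given: they have to be found in the camera images.
- stand: Fixed palette stand: grey base, and a grey aluminium guard plate on a column. Origin: centre of its underside, on the wheel's vertical axis; z up; x points from the axis to the window. The guard plate reaches from 39 to 149 mm along x, 50 mm either side in y, top 51 mm above the bench, with a 45 x 44 mm window centred 72 mm from the axis.
- hub (a point): Point on the wheel's vertical turning axis, 36 mm above the bench, at the top of the wheel's 32 mm wide hub.
- wheel: White plastic palette wheel, 240 mm across, top face 26 mm above the bench, well rims and notched rim up to 32 mm. Origin on its vertical axis at bench level; its x axis points to the square well. Eight places 45 degrees apart: one square well, six round wells, and the peg opposite the square well. It turns stiffly (0.2 N m dry friction) and stays where left; 2.2 rad either way from square well in window.
- square_well (a point): Centre of the square well (36 mm outer side), 72 mm from the axis; it moves with the wheel.
- window (a point): Centre of the window, at the height of the wells, 28 mm above the bench, 72 mm from the axis: where the square well's centre must come.
- peg (a point): The upright round steel peg for turning the wheel: 16 mm thick, top 66 mm above the bench; this point on its axis 56 mm above the bench, 80 mm from the wheel's axis, opposite the square well. It is fixed to the wheel and can turn between gripper pads.
- pin: Index pin: steel shaft with an 8 mm ball end below and a black cap 30 mm wide, 10 mm thick on top; slides only vertically in the guard, 106 mm from the wheel's axis, in line with the window. Origin: centre of the ball end, 38 mm above the bench when up, 29 mm when home (9 mm travel, then a hard stop). The cap is screwed up or down to taste: its top is anywhere from 40 to 60 mm above the origin.
- pin_home (a point): Where the ball end's centre must be when the pin is fully home, 29 mm above the bench. Pushing takes 4 N at the top, 6 N near home, up to about 15 N while it wedges the wheel into line; it stays where it is left. The ball meets the rim after 2 mm: in a notch it goes on down, between notches it stands blocked on the flat rim. More than 25 N damages it.
- jar_tall: Bystander: amber jar with black cap, 54 mm wide, 85 mm tall; origin centre of underside.
- jar_short: Bystander: clear jar with white cap, 48 mm wide, 55 mm tall; origin centre of underside.
- screw_cap: Bystander: empty white cup-like screw cap, 42 mm wide, 30 mm tall; origin centre of underside.
- watch: Bystander: steel watch head without strap, 42 mm wide, 12 mm thick; origin centre of underside.
- brush: Bystander: paint brush, 160 mm long, lying on the bench along its x; origin centre of underside.
- block: Bystander: wooden block 70 x 45 x 25 mm; origin centre of underside.
- rim_notch (a point): Mouth of the square well's own V notch in the wheel's rim, 106 mm from the axis, 32 mm above the bench. Each of the eight places has such a radial notch (18 mm wide at the top, 9 mm deep, sides at 45 degrees); between them the rim is flat. The pin is over this notch when the square well is in the window.

How it is judged:
On the way:
1. the square well is in the window (within 6 mm of its centre) while the index pin is still up (horizontal distance between square_well and window below 0.006 m and distance between pin and pin_home above 0.0065 m), for 0.2 s.
At the end, for the whole second after the job is handed in: The square well's centre is within 2.5 mm of the window's centre, the index pin is down within 1.5 mm of fully home, the wheel is at rest (horizontal distance between square_well and window below 0.0025 m and distance between pin and pin_home below 0.0015 m and angular speed of wheel below 0.02 rad/s); the robot touches nothing.
It fails at once if the index pin is pushed with more than 25 N (contact force between any of the fingers, the arm and pin above 25 N).
It fails at once if the index pin is pushed down while the square well is not in the window (more than 9 mm off) (horizontal distance between square_well and window above 0.009 m and distance between pin and pin_home below 0.0065 m).
It fails at once if a bystander is moved by more than 20 mm (distance of any of jar_tall, jar_short, screw_cap, watch, brush, block from where it was at the start of the episode above 0.02 m).
It also fails if it takes over 61 s, if anything falls off the work surface, if the arm or the gripper's body presses on something with over 40 N, if the wrist force passes 120 N, or if a joint passes its speed limit or range.

## Working session

There is one attempt and no reset: what is moved stays moved. The work goes in short steps, each a Python script; the robot and the scene stay as the last script left them, time stands still between calls to the robot, and variables do not carry over. Pictures are saved under pics/ and viewed, and the job is handed in when it is done.

```bash
mkdir -p pics; ls
python3 - <<'E'
from workcell import *
import cv2
for n in ["scene","top","wrist"]:
    o=observe(); f=grab_frame(n); cv2.imwrite(f"pics/{n}0.png",f["frame"][:,:,::-1])
    print(n,{k:v for k,v in f.items() if k!="frame"})
print(o)
E
```

```text
pics
scene {'fx': 456.1485506628746, 'fy': 456.1485506628746, 'cx': 288.144575309924, 'cy': 212.94435794582716, 'camera_from_world': array([[-0.82644891,  0.56269151, -0.01898563,  0.45195042],
       [-0.43815588, -0.62163016,  0.64930376,  0.20121215],
       [ 0.35355568,  0.54493505,  0.76029216, -1.17960465],
       [ 0.        ,  0.        ,  0.        ,  1.        ]])}
top {'fx': 528.8361781514549, 'fy': 528.8361781514549, 'cx': 278.4658933341807, 'cy': 216.31395999898052, 'camera_from_world': array([[ 0.02636056, -0.99946722, -0.01924573,  0.01669558],
       [ 0.98631263,  0.02286926,  0.16329238, -0.56645692],
       [-0.16276525, -0.02328679,  0.98638998, -1.09554758],
       [ 0.        ,  0.        ,  0.        ,  1.        ]])}
wrist {'fx': 371.5376772056254, 'fy': 371.5376772056254, 'cx': 283.87184555481366, 'cy': 214.37327370766056, 'mount': array([[ 4.04503871e-04,  9.52141014e-01,  3.05658839e-01,
         8.04453831e-02],
       [ 9.99999916e-01, -4.03150448e-04, -6.75516558e-05,
         1.99196117e-04],
       [ 5.89077957e-05,  3.05658841e-01, -9.52141098e-01,
        -1.47471261e-01],
       [ 0.00000000e+00,  0.00000000e+00,  0.00000000e+00,
         1.00000000e+00]])}
{'time_s': 0.1, 'q': array([ 1.31081512,  0.68988564, -0.19453773,  1.56618839,  0.1573077 ,
        0.90249043, -0.21509134]), 'qd': array([-0.00361098, -0.00024998, -0.00059482, -0.00205417, -0.00016509,
       -0.00138381, -0.00033855]), 'tau': array([-3.13067118e-03, -5.28497601e+01, -1.27153002e+00, -1.53837830e+01,
       -5.25842328e-02,  2.02097683e-03,  6.51181244e-05]), 'ee_pos': array([ 0.18079539, -0.59771799,  0.23801347]), 'eef_rot': array([-3.14001679e+00,  1.08194251e-04,  2.93878308e-01]), 'contact_force': array([ 0.18728243, -0.30911223, -0.05966363]), 'moment': array([ 0.00281838, -0.02155676,  0.00030625]), 'grip_width': 0.088294134001322}
```

View pics/top0.png

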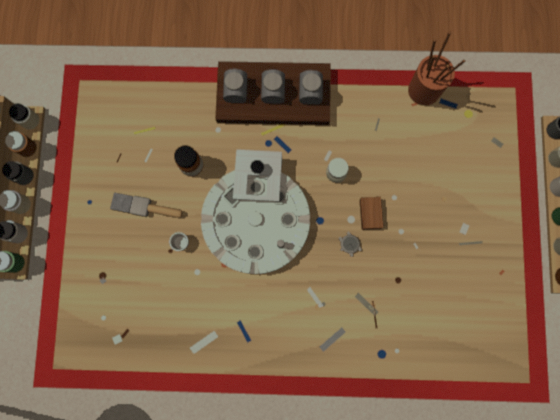

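View pics/scene0.png

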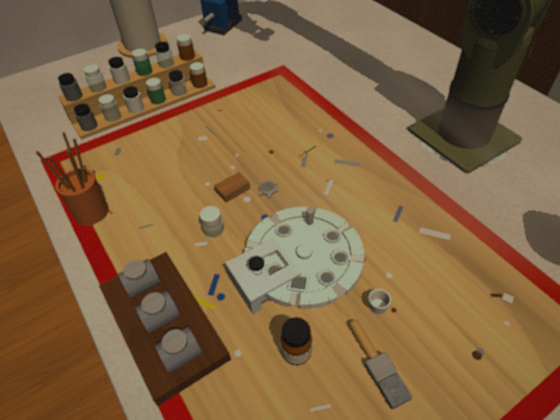

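Run:
```python
import cv2
a=cv2.imread("pics/top0.png")[135:285,180:380];b=cv2.imread("pics/scene0.png")[190:325,210:390]
cv2.imwrite("pics/top0z.png",cv2.resize(a,None,fx=4,fy=4,interpolation=2))
cv2.imwrite("pics/scene0z.png",cv2.resize(b,None,fx=4,fy=4,interpolation=2))
```

```text
(no output)
```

View pics/top0z.png

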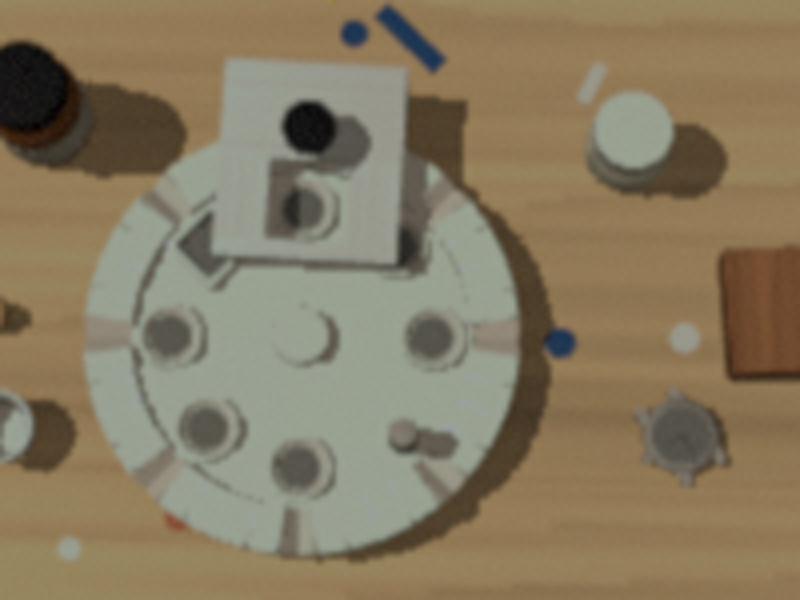

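View pics/scene0z.png

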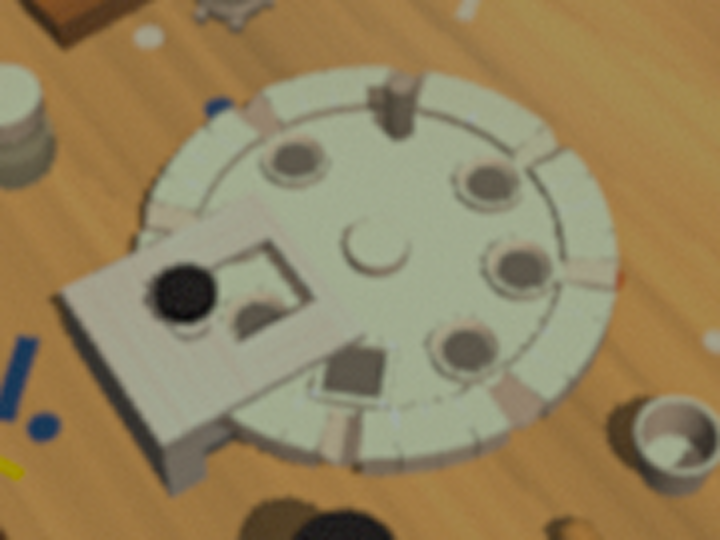

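```bash
cat > h.py <<'E'
from workcell import *
import numpy as np, cv2
from scipy.spatial.transform import Rotation as R
def world_cam(name, save=None):
    o=observe(); f=grab_frame(name)
    if "mount" in f:
        T=np.eye(4); T[:3,:3]=R.from_euler('xyz',o["eef_rot"]).as_matrix(); T[:3,3]=o["ee_pos"]
        f["wc"]=T@f["mount"]
    else: f["wc"]=np.linalg.inv(f["camera_from_world"])
    if save: cv2.imwrite(f"pics/{save}.png",f["frame"][:,:,::-1]); np.savez(f"pics/{save}.npz",wc=f["wc"],K=[f["fx"],f["fy"],f["cx"],f["cy"]])
    return f
def ray(wc,K,u,v):
    fx,fy,cx,cy=K
    d=np.array([(u-cx)/fx,-(v-cy)/fy,-1.])
    return wc[:3,3], wc[:3,:3]@d
def pt(save,u,v,z):
    s=np.load(f"pics/{save}.npz"); o,d=ray(s["wc"],s["K"],u,v)
    return o+d*(z-o[2])/d[2]
def px(save,p):
    s=np.load(f"pics/{save}.npz"); c=s["wc"][:3,:3].T@(np.asarray(p)-s["wc"][:3,3]); fx,fy,cx,cy=s["K"]
    return np.array([cx+fx*c[0]/-c[2], cy-fy*c[1]/-c[2]])
E
python3 - <<'E'
from h import *
world_cam("top","top1");world_cam("scene","scene1")
t=lambda x,y,z:pt("top1",180+x/4,135+y/4,z)
s=lambda x,y,z:pt("scene1",210+x/4,190+y/4,z)
print("hub",t(303,335,.036),s(375,242,.036)); print("peg",t(405,435,.066),s(403,80,.066))
print("cap",t(309,127,.088),s(185,294,.088))
G=[t(*p,.051) for p in [(225,59),(408,68),(398,265),(213,253)]];print(np.array(G))
print(np.array([s(*p,.051) for p in [(60,292),(252,198),(366,340),(170,443)]]))
for p in [(225,59),(408,68),(398,265),(213,253)]:pass
print("well",s(353,370,.028),t(212,250,.028))
E
```

```text
hub [0.56110811 0.08037344 0.036     ] [0.56508288 0.08313559 0.036     ]
peg [0.50431353 0.02287171 0.066     ] [0.50672411 0.02573678 0.066     ]
cap [0.66425263 0.077432   0.088     ] [0.67441056 0.08760544 0.088     ]
[[0.71146494 0.12745719 0.051     ]
 [0.70843097 0.02664301 0.051     ]
 [0.59821456 0.02926327 0.051     ]
 [0.60256746 0.12967997 0.051     ]]
[[0.71189788 0.02931179 0.051     ]
 [0.60589975 0.0348856  0.051     ]
 [0.60756958 0.13523922 0.051     ]
 [0.71114984 0.12929416 0.051     ]]
well [0.61375537 0.13339816 0.028     ] [0.60880717 0.13287491 0.028     ]
```

Run:
```python
from h import *
goto([.65,.08,.30],[np.pi,0,0]); sleep(.3)
o=observe();print(o["time_s"],o["ee_pos"],o["eef_rot"],o["q"])
f=world_cam("wrist","w1"); print(px("w1",[.562,.081,.036]))
cv2.imwrite("pics/w1z.png",cv2.resize(f["frame"][:,:,::-1],(800,600),interpolation=2))
```

```text
3.4583 [0.65000979 0.07970463 0.2999848 ] [ 3.14152884e+00  5.11868677e-05 -4.13346885e-04] [-0.13237495  0.66981994 -0.11553211  1.39009675  0.08102     1.08634848
 -1.83211148]
[282.89547199 243.38355854]
```

View pics/w1z.png

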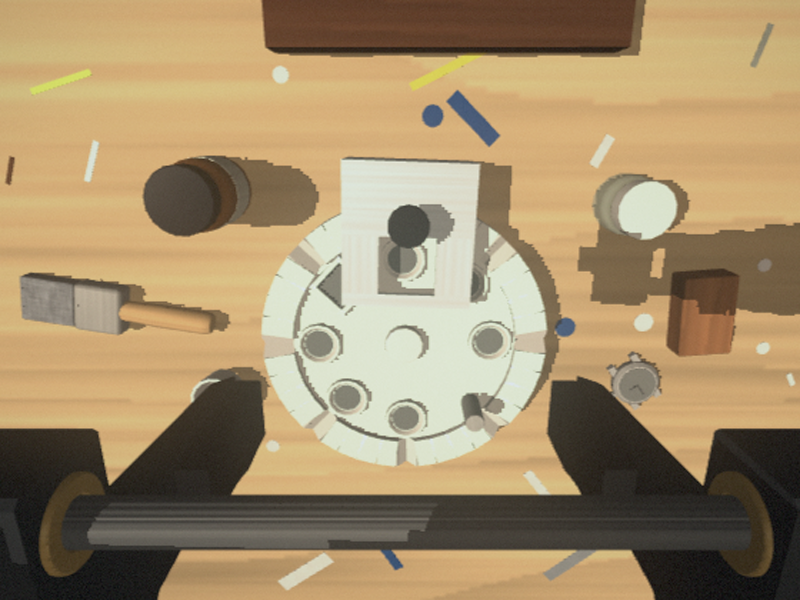

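Run:
```python
import cv2
a=cv2.imread("pics/w1.png")[100:330,175:390]
cv2.imwrite("pics/w1c.png",cv2.resize(a,None,fx=2.6,fy=2.6,interpolation=2)); 
b=cv2.imread("pics/w1.png")[100:220,225:365]; cv2.imwrite("pics/w1d.png",cv2.resize(b,None,fx=5,fy=5,interpolation=2))
b=cv2.imread("pics/w1.png")[200:320,225:365]; cv2.imwrite("pics/w1e.png",cv2.resize(b,None,fx=5,fy=5,interpolation=2))
```

```text
(no output)
```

View pics/w1d.png

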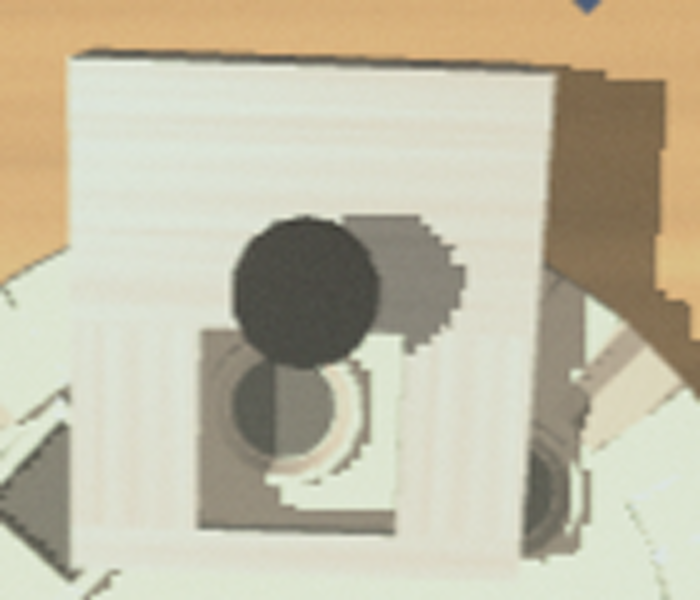

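View pics/w1e.png

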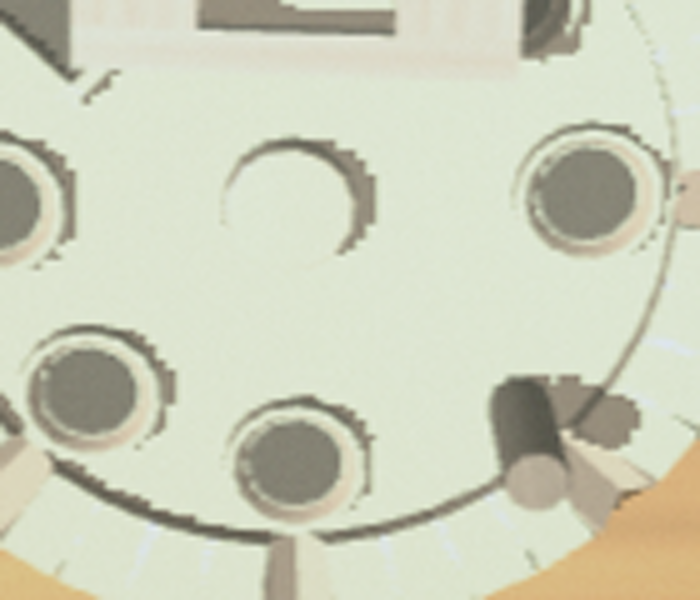

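Run:
```python
from h import *
d=lambda x,y,z:pt("w1",225+x/5,100+y/5,z)
e=lambda x,y,z:pt("w1",225+x/5,200+y/5,z)
print("hub",e(289,208,.036));print("peg",e(537,481,.066))
G=np.array([d(70,58,.051),d(554,73,.051),d(520,570,.051),d(70,568,.051)]);print(G)
W=np.array([d(200,328,.051),d(404,332,.051),d(396,535,.051),d(198,530,.051)]);print("win",W,W.mean(0))
for z in (.078,.083,.088,.093,.098):
  print(z,d(306,292,z)[:2],pt("top1",180+309/4,135+127/4,z)[:2],pt("scene1",210+185/4,190+294/4,z)[:2])
# wells' opposite pairs on wheel for hub/angle (dark bottoms approx z .028)
for p in [(585,193),(88,392),(293,463)]: print("well",e(*p,.027))
```

```text
hub [0.56428877 0.08111186 0.036     ]
peg [0.50826679 0.02351754 0.066     ]
[[0.71427405 0.12601721 0.051     ]
 [0.71128855 0.02625444 0.051     ]
 [0.60361225 0.02927211 0.051     ]
 [0.60407465 0.13008795 0.051     ]]
win [[0.65825703 0.1001249  0.051     ]
 [0.65739121 0.05623326 0.051     ]
 [0.61179482 0.05719267 0.051     ]
 [0.61295285 0.10127408 0.051     ]] [0.63509898 0.07870623 0.051     ]
0.078 [0.67040579 0.07750292] [0.66687186 0.07810731] [0.67143548 0.08140294]
0.083 [0.6712189 0.0775329] [0.66556224 0.07776966] [0.67292302 0.08450419]
0.088 [0.67203202 0.07756288] [0.66425263 0.077432  ] [0.67441056 0.08760544]
0.093 [0.67284513 0.07759286] [0.66294301 0.07709434] [0.6758981  0.09070669]
0.098 [0.67365825 0.07762284] [0.66163339 0.07675668] [0.67738564 0.09380794]
well [0.56457797 0.00927345 0.027     ]
well [0.51084323 0.13176859 0.027     ]
well [0.4907241  0.08018494 0.027     ]
```

Run:
```python
from h import *
H=np.array([.5643,.0811]); a0=np.radians(-134.2)
def pose(a,z): return [H[0]+.08*np.cos(a),H[1]+.08*np.sin(a),z],[np.pi,0,a+np.pi]
p,o=pose(a0,.12); print(ik(p,o)); print(ik(*pose(a0-.82,.038)))
goto(p,o)
line_to(pose(a0,.038)[0],rate=.12,until_force=8)
s=observe();print(s["time_s"],s["ee_pos"],s["contact_force"])
gripper_close(12)
s=observe();print(s["time_s"],s["ee_pos"],s["contact_force"],s["grip_width"])
world_cam("scene","s2"); world_cam("top","t2")
b=cv2.imread("pics/s2.png")[150:340,190:430]; cv2.imwrite("pics/s2z.png",cv2.resize(b,None,fx=3,fy=3,interpolation=2))
```

```text
[-0.01275756  0.73629338 -0.20289888  2.01560033  0.33732092  0.42122636
 -1.24523117]
[-0.24304566  0.88184027 -0.03292506  2.10080366  0.15897462  0.16121326
 -2.01236434]
5.275 [0.50918931 0.02386752 0.03850139] [-0.16094167 -0.5400761  -0.01376341]
6.3667 [0.50834569 0.02383849 0.03796613] [-0.85513992  0.37454634  0.34216311] 0.015536808973952819
```

View pics/s2z.png

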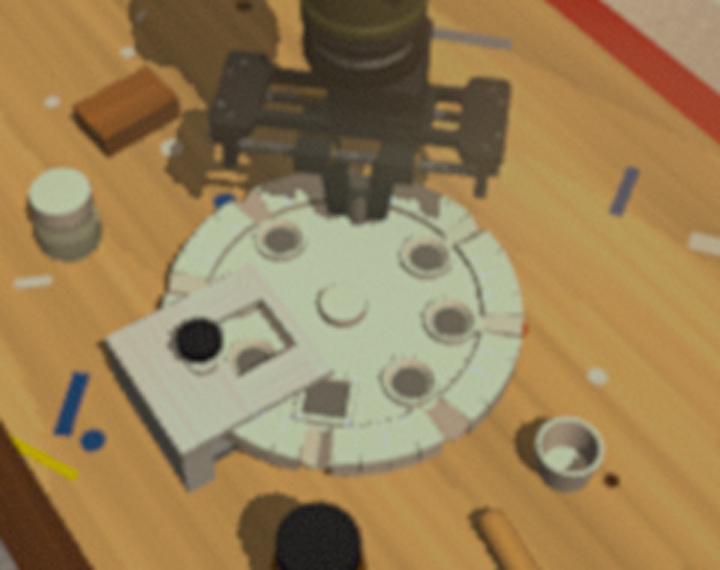

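Run:
```python
from h import *
H=np.array([.5643,.0811])
def pose(a,z): return [H[0]+.08*np.cos(a),H[1]+.08*np.sin(a),z],[np.pi,0,a+np.pi]
for a in np.linspace(-134.2,-181.7,9)[1:]:
    p,o=pose(np.radians(a),.038); line_to(p,o,rate=.05)
    s=observe();print(round(s["time_s"],2),round(a,1),s["ee_pos"][:2],s["contact_force"],s["grip_width"])
sleep(.2)
world_cam("scene","s3"); world_cam("top","t3")
b=cv2.imread("pics/s3.png")[190:325,210:390]; cv2.imwrite("pics/s3z.png",cv2.resize(b,None,fx=4,fy=4,interpolation=2))
b=cv2.imread("pics/t3.png")[135:285,180:380]; cv2.imwrite("pics/t3z.png",cv2.resize(b,None,fx=4,fy=4,interpolation=2))
```

```text
6.78 -140.1 [0.50254901 0.03017476] [-1.51916802  1.39716612 -0.53212005] 0.015726055510112923
7.1 -146.1 [0.49761221 0.0366638 ] [-1.187724    1.31015546  0.68812348] 0.015603560384770891
7.42 -152.0 [0.49336046 0.04371104] [-1.65853162  0.77952985 -0.95663032] 0.015897523178138043
7.73 -158.0 [0.4897684  0.05118338] [-2.49814375  0.27862818  0.32997211] 0.01593967592279675
8.05 -163.9 [0.48704392 0.05908042] [-1.2482256   0.59736453  0.79955138] 0.015345169756207247
8.37 -169.8 [0.48512091 0.06721274] [-2.65983849  0.17923701 -0.25016941] 0.015260849778136238
8.68 -175.8 [0.48406924 0.07544438] [-2.42553674  0.03626476  0.08311696] 0.015517710548808062
9.0 -181.7 [0.48387059 0.0838078 ] [-3.01240836  1.20865948 -0.04398896] 0.01532268000276363
```

View pics/s3z.png

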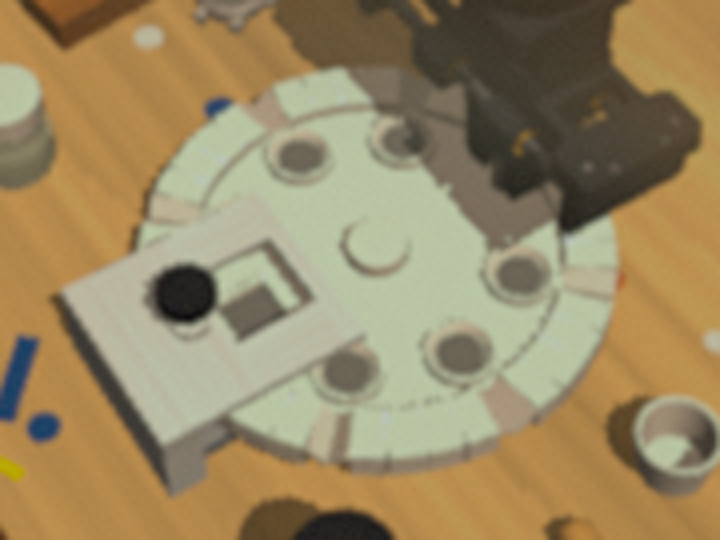

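View pics/t3z.png

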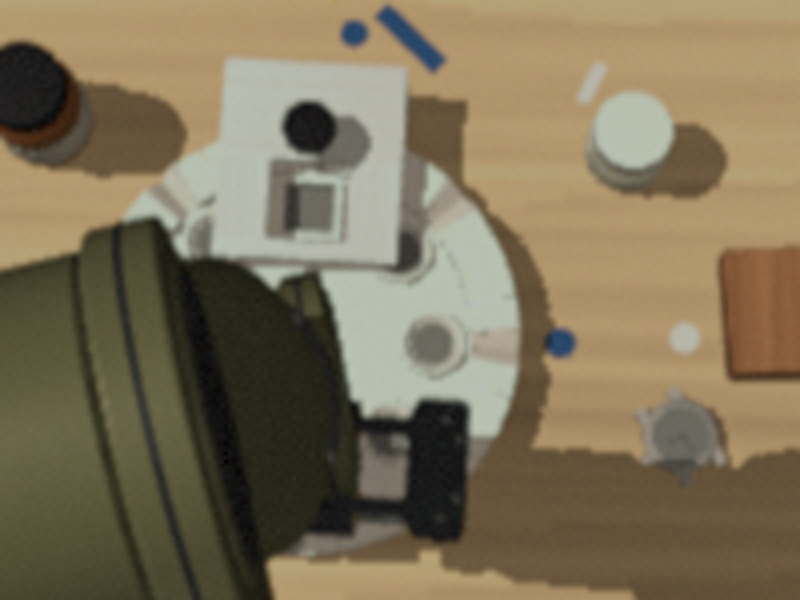

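Run:
```python
from h import *
gripper_open()
p=observe()["ee_pos"]; line_to([p[0],p[1],.14],rate=.15)
goto([.65,.08,.26],[np.pi,0,0]); sleep(.2)
f=world_cam("wrist","w4"); print(observe()["time_s"], px("w4",[.635,.0787,.051]))
b=cv2.imread("pics/w4.png")[100:300,185:385]; cv2.imwrite("pics/w4z.png",cv2.resize(b,(600,600),interpolation=2))
b=cv2.imread("pics/w4.png")[80:220,205:365]; cv2.imwrite("pics/w4y.png",cv2.resize(b,None,fx=5,fy=4.28*5/4.28,interpolation=2)[:600])
```

```text
12.3583 [285.51479275 194.19943268]
```

View pics/w4z.png

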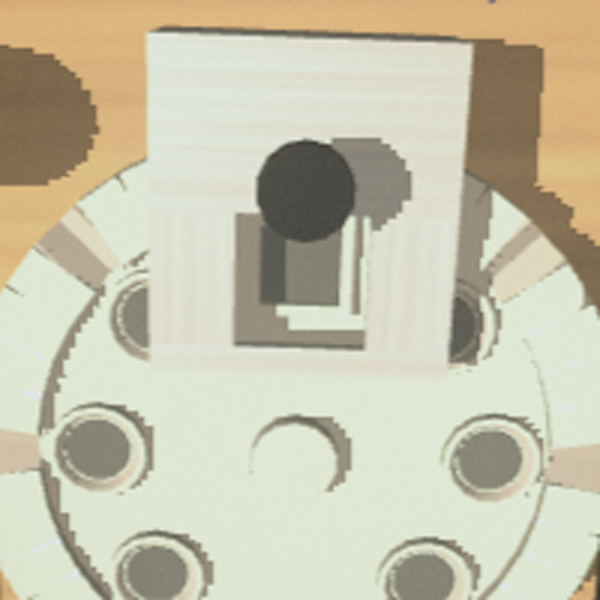

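View pics/w4y.png

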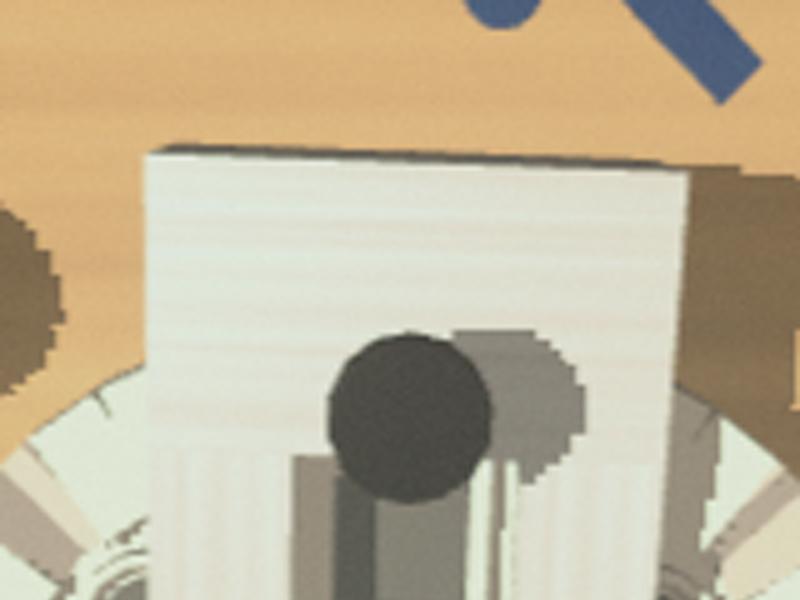

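Run:
```python
from h import *
gripper_close(20)
goto([.6703,.0779,.112],[np.pi,0,0]); sleep(.3)
s=observe(); b=s["contact_force"]; print(s["time_s"],s["ee_pos"],b,s["grip_width"])
r=line_to([.6703,.0779,.072],rate=.012,until_force=2.5)
s=observe(); print(r,s["time_s"],s["ee_pos"],s["contact_force"]-b)
sleep(.2); s=observe(); print(s["time_s"],s["ee_pos"],s["contact_force"]-b)
```

```text
14.6083 [0.67125172 0.07810028 0.11378231] [-0.17835015 -0.65159612 -0.13457181] 0.000574076316325402
True 16.9583 [0.67032369 0.07791957 0.07964217] [1.37577671 0.11183991 2.50609238]
17.1583 [0.67025827 0.07789696 0.07952448] [2.32964918 0.7967797  3.09696617]
```

Run:
```python
from h import *
b=np.array([-.18,-.65,-.13]); z0=.0797
for k in list(range(1,8)):
    f0=np.linalg.norm(observe()["contact_force"]-b)
    r=line_to([.6703,.0779,z0-.001*k],rate=.004,until_force=max(3,17-f0))
    s=observe(); print(k,r,round(s["time_s"],2),s["ee_pos"].round(5),(s["contact_force"]-b).round(2))
    if r: break
world_cam("scene","s5"); 
im=cv2.imread("pics/s5.png")[190:325,210:390]; cv2.imwrite("pics/s5z.png",cv2.resize(im,None,fx=4,fy=4,interpolation=2))
```

```text
1 False 17.51 [0.67032 0.07786 0.07869] [0.55 0.34 3.21]
2 False 17.91 [0.67028 0.0779  0.07758] [0.79 0.47 2.9 ]
3 False 18.31 [0.67031 0.07789 0.07666] [0.58 1.03 3.59]
4 False 18.71 [0.6703  0.07791 0.07564] [0.21 1.11 3.92]
5 False 19.11 [0.6703  0.07793 0.07466] [0.14 1.04 4.63]
6 False 19.51 [0.67031 0.07789 0.07367] [1.83 0.19 3.8 ]
7 False 19.91 [0.67028 0.07792 0.07264] [-0.02  0.67  5.13]
```

View pics/s5z.png

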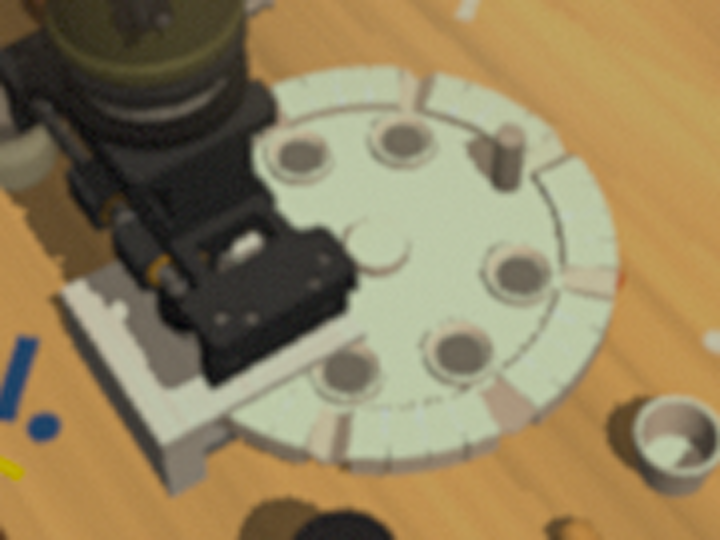

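Run:
```python
from h import *
b=np.array([-.18,-.65,-.13]); z0=.0797
for k in np.arange(7.4,11.5,.3):
    f0=(observe()["contact_force"]-b)[2]
    if f0>11: break
    r=line_to([.6703,.0779,z0-.001*k],rate=.003,until_force=max(2.5,14-f0))
    sleep(.1)
    s=observe(); print(round(k,1),r,round(s["time_s"],2),s["ee_pos"].round(5),(s["contact_force"]-b).round(2))
    if r: break
```

```text
7.4 False 20.34 [0.67031 0.0779  0.0723 ] [0.47 1.07 5.06]
7.7 False 20.69 [0.67032 0.07791 0.07203] [-0.18  0.2   4.94]
8.0 False 21.04 [0.67033 0.07789 0.07172] [-0.1   0.46  4.63]
8.3 False 21.39 [0.67033 0.07788 0.07143] [0.6  0.4  6.15]
8.6 False 21.74 [0.67033 0.07791 0.07132] [ 0.49 -0.69  5.98]
8.9 False 22.09 [0.67039 0.07789 0.07135] [-0.18  1.12  8.24]
9.2 False 22.44 [0.67039 0.07789 0.07132] [-1.53  1.07  9.8 ]
9.5 False 22.79 [0.67043 0.07788 0.07129] [-1.15  0.44 11.62]
```

Run:
```python
from h import *
b=np.array([-.18,-.65,-.13]); z0=.0797
for k in np.arange(9.8,11.5,.3):
    f0=(observe()["contact_force"]-b)[2]
    if f0>16: break
    r=line_to([.6703,.0779,z0-.001*k],rate=.003,until_force=max(2.5,18-f0))
    sleep(.1)
    s=observe(); print(round(k,1),r,round(s["time_s"],2),s["ee_pos"].round(5),(s["contact_force"]-b).round(2))
    if r: break
line_to([.6703,.0779,.12],rate=.08); goto([.65,.08,.26],[np.pi,0,0]); sleep(.3)
world_cam("wrist","w6");world_cam("scene","s6"); world_cam("top","t6"); print(observe()["time_s"])
im=cv2.imread("pics/w6.png")[100:300,185:385]; cv2.imwrite("pics/w6z.png",cv2.resize(im,(600,600),interpolation=2))
```

```text
9.8 False 23.14 [0.67044 0.07793 0.07128] [-2.32  1.6  14.49]
10.1 False 23.49 [0.67047 0.07793 0.07128] [-2.76  0.84 14.97]
10.4 False 23.84 [0.6705  0.07791 0.07123] [-3.14  0.72 15.67]
10.7 False 24.19 [0.6705  0.07792 0.07121] [-3.7   0.71 18.86]
26.05
```

View pics/w6z.png

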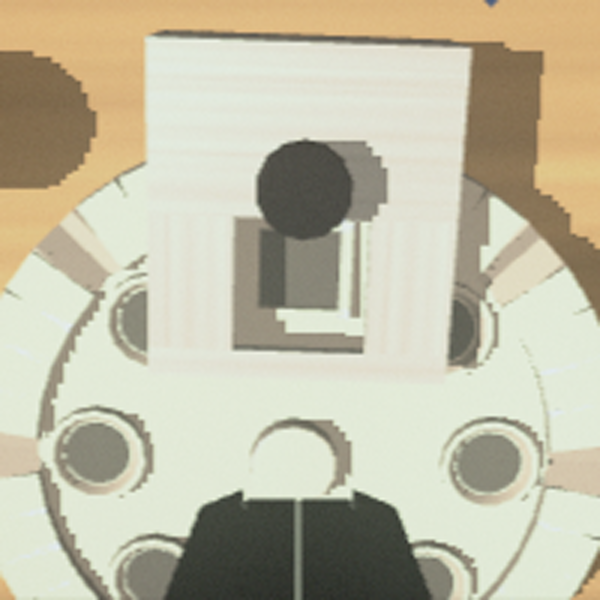

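Run:
```python
from h import *
e=lambda s,x,y,z:pt(s,185+x/3,100+y/3,z)
print("well c before",e("w4",300.5,0,.030)[1],"after",e("w6",299.5,0,.030)[1],"window",e("w6",298.5,351,.051)[1])
sleep(.2); s=observe(); print(s["time_s"],s["contact_force"]); sign_off()
```

```text
well c before 0.07916345937052476 after 0.07903575440076904 window 0.07928999567123
26.25 [0.38714517 0.09873869 0.83510767]
the job is handed in; nothing more can be done
```

I gripped the peg and turned the wheel about 47° until the square well sat in the window, with the pin still up. I then let go and pressed the pin down slowly with closed fingers. The job was handed in at about 26 s; no verdict is reported.

**Last checks:**
- **Pin:** it went down with about 3–6 N, then stopped hard at about 8.4 mm from where I detected contact. That is slightly short of the nominal 9 mm, probably because the contact was detected a little late. From about 6 N up to the last reading of 18.9 N, below the 25 N limit, it moved only about 0.1 mm further, so I take it to be fully home. The shortened cap shadow roughly agrees.
- **Well:** after pressing, the wrist camera put the square well's centre within about 0.3 mm of the window's centre sideways. I did not measure it along the radius; the wheel's axis fixes that.
- **Robot and bystanders:** the gripper was lifted clear and nothing was touching. I saw no sign of a bystander moving, but did not measure them after the job.
- **Disagreement:** before the press, a rough reading put the wheel about 0.6° (0.75 mm at the well) off the guard. The first hub and cap positions also differed by several millimetres between cameras; I used the wrist view.

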